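Square up the board pad and hold the jig cover open

TASK

With the jig's cover still shut, push the side pusher in until you feel the pad of boards seat squarely against the fence, without forcing it. Then leave the pad clamped there, lift the cover by its bar and hold it 40 degrees open so that a colleague can brush glue on the pad. The program finishes while still holding the cover at that angle (it falls shut if let go), and leave the other things on the table alone.

Things in the scene. Friction and masses are not known exactly. Their poses are not given: they have to be found in the camera images.
- jig: Padding jig, fixed: plywood bed 220 (x) by 390 (y) mm, bed top 21 mm above the table. Origin on the table, midway between the cover's sides, 85 mm short of the hinge; x points from the cover's bar to the hinge, y from pusher to fence, z up. Bed spans y -255 to +135 mm. Turned up to 16 degrees. The shut cover hides the pad from above; it shows from the side beneath the cover.
- cover (a joint): Opening angle of the cover in rad: 0 shut, grows as the bar side rises, stop at 1.2. Brown wooden board 155 (jig x) by 190 (jig y) by 12 mm with two aluminium strips, about 0.3 to 0.6 kg in all; no spring or stay, it falls shut by its own weight from any angle. Shut, its top face is 84 mm above the table (86 on the strips).
- cover_bar (a point): Middle of the cover's round steel bar handle (12 mm thick, 120 mm long along jig y). It stands out from the cover's front edge, with a gap of 44 mm between bar and edge and only the bed edge and table beneath. 205 mm from the hinge axis; when shut, at jig (-120, 0, 78) mm. Moves with the cover.
- cover_hinge (a point): Middle of the cover's hinge axis, which is level and runs along jig y, 78 mm above the table, at jig (85, 0, 78) mm.
- pusher (a joint): Travel of the pusher in m along jig y towards the fence; starts at 0 to 0.012, range 0 to 0.14. Slides with about 2.5 N of friction and stays where it is left; it starts a little off the pad, which adds about 2 to 6 N of friction as it slides. The stop is felt as a steep rise beyond that.
- pusher_knob (a point): The pusher's upright black grip, a cylinder of 22 mm diameter between 60 and 115 mm above the table; the point is on its axis, 90 mm above the table, and 110 mm behind the pusher's face. It stands outside the cover, beyond its -y side, and clear of other parts: nothing within 35 mm of its axis above 60 mm height.
- pusher_face (a point): Middle of the pusher plate's front face (100 mm along jig x, 38 mm high), which pushes the pad towards jig +y.
- pad_center (a point): Centre of the pad of grey boards, a loose rigid block 110 (x) by 100 (y) by 40 mm high, 0.25 to 0.5 kg, lying on the jig bed under the cover, up to 6 degrees askew; z up.
- fence: Aluminium fence bolted to the bed under the +y part of the cover, 110 (x) by 20 (y) by 45 mm high; it is bolted at a different y in every run and does not move. Origin at the centre of its underside; the stop face is 10 mm from it towards the pusher, so a seated pad's centre lies 60 mm from it.
- ring_weight: Bystander: dark steel ring weight, 100 mm across, 30 mm high.
- pyramid: Bystander: grey card model pyramid, about 96 mm square, 131 mm high.
- straightedge: Bystander: steel straightedge 300 by 30 by 5 mm lying flat.

How it is judged:
By the outcome, as a careful person would: the job done as asked, in the order asked, and still so for the second after the job is handed in, while the arm keeps its last pose, push and grip.
It also fails if it takes over 51 s, if anything falls off the work surface, if the arm or the gripper's body presses on something with over 40 N, if the wrist force passes 120 N, or if a joint passes its speed limit or range.

ROBOT

A 6-joint arm with a two-finger parallel gripper is mounted at the origin on the work surface. World frame = base frame: x ahead of the robot, y to its left, z up, the work surface at z = 0. Lengths are in m, angles in rad, forces in N, time in s.
With the tool pointing down it reaches from about 0.375 to 0.9 m from the base axis. Payload 3.1 kg.
Tool frame: the origin (TCP) lies at the very end of the fingers, on their centre line; the grasp point (between the pads) lies 19 mm behind it; z points along the fingers, y is the direction in which the jaws open and shut (so a half turn about z gives the same grasp; the last joint's range is limited). The gripper opens to 87 mm and grips with 3 to 60 N. Pads are 19 mm wide; open, the fingers measure 117 mm over their backs; the gripper's body (75 mm by 190 mm) begins 51 mm behind the grasp point.
Start: joints at [1.131, 0.527, 1.433, -0, 1.181, -0.178], TCP at [0.162, 0.604, 0.223] pointing down, gripper open.
Joint ranges: [-3.08, 3.08], [-0.75, 2.2], [0.22, 2.44], [-1.43, 4.57], [0, 2.65], [-2.85, 2.85]. Speed limits (rad/s): [2.79, 2.79, 3.14, 3.14, 3.14, 3.14].

INTERFACE

Orientations are given as a unit quaternion [x, y, z, w].
In Python, from rig import robot gives the robot as it stands.
- The arm moves only by the tool arm_command, never from a script. Its argument "targets" is a list of rows, each a list of 5 numbers: the shift along the tool's x, y, z in cm, then the turn about the tool's z in rad, then the finger opening in cm, from 0 to 8.7. In form: [[dx, dy, dz, spin, hand], ...]. A call has 1 to 5 rows; each row is the pose to reach, as a shift and turn from the pose commanded when the call began, along the tool's axes at that moment; what a row does not reach only later rows make up. A row lasts 1/8 s, in which the tool goes at most 62.5 mm and 10.7 degrees, less where a joint would pass 70% of its speed; a pose out of reach is approached as far as the arm can. A call with a gripper value outside its range is refused whole. The fingers move at their own pace and stop on an object; "newtons" is the grip in N (left out, the last holds). Time passes only in rows, so rows that repeat a pose let the fingers close. It gives the time, the measured TCP pose, the force and the opening at its end, in the units of the state.
- robot.get_obs(): the state, without advancing time (a new reading comes with each control period).
- robot.camera(name): name is "side" or "top" or "wrist"; returns (picture, depth): 480x640x3 uint8, red, green, blue; 480x640 float32, m along the optical axis (not along the pixel's ray), 0 where there is no reading.
- robot.camera_model(name): a dict with "mtx" (3x3 intrinsics, pixels), "extrinsics" (4x4, takes a point from world to camera coordinates). Camera axes: x right, y up, looking along -z (the intrinsics and any distortion apply to the point x, -y, -z); pixel columns grow to the right and rows downward; lengths in m; the calibration is good to about 2 mm. A picture is of the moment at which its call begins: read the wrist's pose just before it. camera_model takes no time and is no camera call; for the wrist camera it gives the pose at the moment of the call.
- robot.hand_in(): hands the job in, once; it reports no verdict.
The state is a dict: "time": time; "q": joint angles; "joint_velocities": joint speeds; "joint_torque": joint torques, N m; "position": TCP position; "tool_rot": TCP orientation; "ft_force": force on the tool from outside, world axes, zero at the start; "moment": the same for the moment, N m; "grip_width": finger opening in m.
Only numpy, scipy, OpenCV 4.12 (cv2) and the standard library are available. Lean on these libraries where they do the work, as an engineer would, in place of code of your own. Each camera call takes 0.05 s, during which the arm holds its last target.

## Working session

There is one attempt and no reset: what is moved stays moved. The work goes in short steps, Python scripts to look and compute and a tool call to move; the robot and the scene stay as the last step left them, time stands still between calls to the robot, and variables do not carry over. Pictures are saved under pics/ and viewed, and the job is handed in when it is done.

Besides the shell and the picture viewer there is one more tool, called after "Emit:" in YAML: its name, and indented under it one key for each argument. arm_command: Moves the arm, as the interface text tells. Its arguments: {"type":"object","properties":{"targets":{"type":"array","items":{"type":"array","items":{"type":"number"}}},"newtons":{"type":"number"}},"required":["targets"]}

```bash
ls; mkdir -p pics
python3 - <<'E'
from rig import robot
import cv2,numpy as np
o=robot.get_obs();print({k:np.round(v,3).tolist() for k,v in o.items()})
for n in ["top","side"]:
    p,d=robot.camera(n);cv2.imwrite(f"pics/{n}0.png",p[:,:,::-1]);np.save(f"{n}0.npy",d)
    m=robot.camera_model(n);print(n,{k:(np.round(v,4).tolist() if not isinstance(v,str) else v) for k,v in m.items()})
E
```

```text
pics
{'time': 0.0, 'q': [1.13, 0.528, 1.434, -0.0, 1.181, -0.178], 'joint_velocities': [-0.001, -0.001, -0.001, -0.0, 0.001, -0.001], 'joint_torque': [-0.002, -44.005, -17.659, 0.063, 0.058, -0.0], 'position': [0.161, 0.603, 0.222], 'tool_rot': [0.131, 0.991, -0.001, -0.0], 'ft_force': [1.084, 0.675, 0.162], 'moment': [-0.035, -0.004, 0.012], 'grip_width': 0.087}
top {'mtx': [[455.8157, 0.0, 322.0811], [0.0, 455.8157, 243.1513], [0.0, 0.0, 1.0]], 'extrinsics': [[-0.0074, -0.9998, 0.0162, 0.0121], [0.9938, -0.0056, 0.1114, -0.543], [-0.1113, 0.0169, 0.9936, -0.9843], [0.0, 0.0, 0.0, 1.0]]}
side {'mtx': [[444.8292, 0.0, 324.5501], [0.0, 444.8292, 234.944], [0.0, 0.0, 1.0]], 'extrinsics': [[-0.8207, -0.5713, 0.0019, 0.4461], [0.4118, -0.5891, 0.6953, -0.289], [-0.3961, 0.5714, 0.7188, -0.8327], [0.0, 0.0, 0.0, 1.0]]}
```

View pics/top0.png

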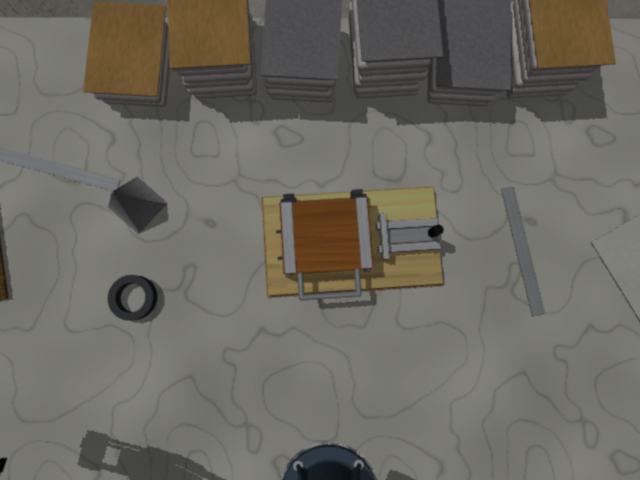

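View pics/side0.png

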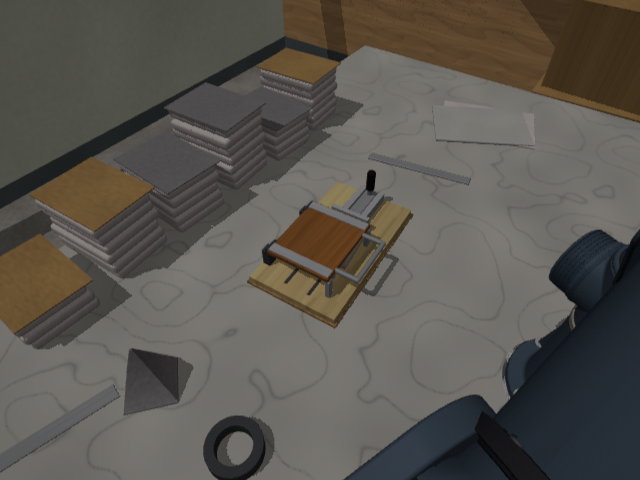

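The top view shows the jig with its bed corners at about (263,197), (436,187), (444,285) and (268,297). The bar at (330,296) faces the robot and the knob at (436,231) is on world -y. The ring, pyramid and straightedges are clear of it. Next I fit the jig pose.

```bash
cat > h.py <<'E'
import numpy as np,cv2
from rig import robot
def ray(n,uv,z):
    m=robot.camera_model(n);K=m["mtx"];E=np.array(m["extrinsics"]);R=E[:3,:3];t=E[:3,3];c=-R.T@t
    d=np.array([(uv[0]-K[0][2])/K[0][0],-(uv[1]-K[1][2])/K[1][1],-1]);d=R.T@d
    return c+d*(z-c[2])/d[2]
def proj(n,P,m=None):
    m=m or robot.camera_model(n);K=np.array(m["mtx"]);E=np.array(m["extrinsics"]);P=np.atleast_2d(P)
    q=P@E[:3,:3].T+E[:3,3];q=q*[1,-1,-1];q=q@K.T;return q[:,:2]/q[:,2:]
E
python3 - <<'E'
from h import *
im=cv2.imread("pics/top0.png")
for n,x0,x1,y0,y1 in [("a",250,460,175,310)]:
    cv2.imwrite("pics/crop0.png",cv2.resize(im[y0:y1,x0:x1],None,fx=3.8,fy=3.8,interpolation=cv2.INTER_CUBIC))
C=np.array([ray("top",p,0.021) for p in [(263,197),(436,187),(444,285),(268,297)]])
J=np.array([[110,135],[110,-255],[-110,-255],[-110,135]])/1000
M=C[:,:2];a=M-M.mean(0);b=J-J.mean(0)
th=np.arctan2((b[:,0]*a[:,1]-b[:,1]*a[:,0]).sum(),(a*b).sum())
R=np.array([[np.cos(th),-np.sin(th)],[np.sin(th),np.cos(th)]]);o=M.mean(0)-R@J.mean(0)
print(np.round(C,4).tolist(),th,np.degrees(th),o,(M-(o+J@R.T)))
W=lambda x,y,z:np.r_[o+R@[x,y],z]
print(ray("top",(436,231),.115), ray("top",(330,296),.084))
k=ray("top",(436,231),.115)[:2];print("knob jig",R.T@(k-o)); print("bar",W(-.12,0,.078),R.T@(ray("top",(330,296),.084)[:2]-o))
E
```

```text
[[0.6501, 0.1416, 0.021], [0.6718, -0.2531, 0.021], [0.4485, -0.2632, 0.021], [0.4249, 0.129, 0.021]] 0.055865944282969406 3.200882825927157 [ 0.54547405 -0.00153672] [[ 0.00233569  0.0021671 ]
 [ 0.00227886 -0.00312743]
 [-0.00136741 -0.00088073]
 [-0.00324714  0.00184106]]
[ 0.55733238 -0.22409829  0.115     ] [ 0.42628586 -0.00619046  0.084     ]
knob jig [-0.00058732 -0.22287649]
bar [ 0.42566126 -0.00823715  0.078     ] [-0.1192621   0.00200861]
```

View pics/crop0.png

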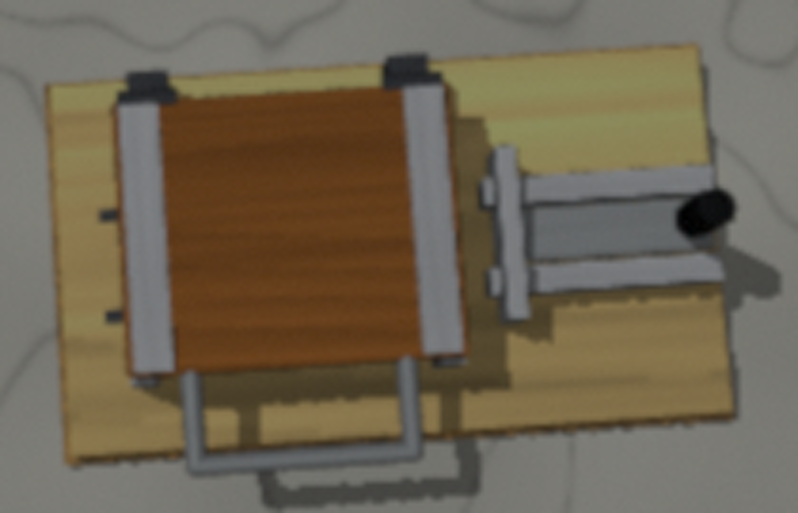

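```bash
cat >> h.py <<'E'
TH=0.0559;O=np.array([0.5455,-0.0015]);RJ=np.array([[np.cos(TH),-np.sin(TH)],[np.sin(TH),np.cos(TH)]])
def W(x,y,z): return np.r_[O+RJ@[x,y],z]
def J(p): return np.r_[RJ.T@(np.asarray(p)[:2]-O),p[2]]
from scipy.spatial.transform import Rotation as Ro
def go(P,yaw=TH):
    o=robot.get_obs();R=Ro.from_quat(o["tool_rot"]).as_matrix();d=R.T@(np.asarray(P)-o["position"])*100
    y=np.arctan2(R[1,1],R[0,1]);s=-(yaw-y);s=(s+np.pi)%(2*np.pi)-np.pi
    print("shift cm",np.round(d,2),"spin",round(s,3))
E
python3 - <<'E'
from h import *
go([0.42,0.30,.223]);go(W(0,-.223,.18));print(W(0,-.223,.18))
E
```

```text
shift cm [-32.82 -22.58  -0.1 ] spin 1.253
shift cm [-59.71 -69.63   4.28] spin 1.253
[ 0.55795921 -0.22415167  0.18      ]
```

Emit:
arm_command:
  targets:
    - [-33, -22.5, 0, 1.25, 8.7]
    - [-33, -22.5, 0, 1.25, 8.7]
    - [-33, -22.5, 0, 1.25, 8.7]
    - [-33, -22.5, 0, 1.25, 8.7]
    - [-33, -22.5, 0, 1.25, 8.7]

```text
time: 0.72
position: [0.3665, 0.3651, 0.2223]
tool_rot: [0.567, 0.824, -0.0, -0.0]
ft_force: [1.0, -0.3, -0.0]
grip_width: 0.0869
```

Run:
```python
from h import *
o=robot.get_obs();print(o["position"],o["ft_force"],o["time"]);go(W(0,-.223,.18))
```

```text
[0.36645429 0.36514277 0.22234497] [ 1.03807996 -0.32148664 -0.03643383] 0.725
shift cm [-61.88  -3.18   4.24] spin 0.31
```

Emit:
arm_command:
  targets:
    - [-60, -4, 0, 0.3, 8.7]
    - [-60, -4, 0, 0.3, 8.7]
    - [-60, -4, 0, 0.3, 8.7]
    - [-60, -4, 0, 0.3, 7]
    - [-60, -4, 0, 0.3, 6]

```text
time: 1.35
position: [0.4596, 0.0668, 0.2225]
tool_rot: [0.681, 0.732, 0.0, -0.0]
ft_force: [0.6, 1.0, 0.5]
grip_width: 0.0746
```

Run:
```python
from h import *
o=robot.get_obs();print(o["position"],o["ft_force"],o["time"]);go(W(0,-.223,.18))
```

```text
[0.45959363 0.06678951 0.22247218] [0.63476665 0.99804808 0.52667925] 1.35
shift cm [-29.72   7.74   4.24] spin 0.015
```

Emit:
arm_command:
  targets:
    - [-29, 7.5, 2, 0.0, 6]
    - [-29, 7.5, 2, 0.0, 6]
    - [-29, 7.5, 2, 0.0, 6]
    - [-29, 7.5, 2, 0.0, 6]
    - [-29, 7.5, 2, 0.0, 6]

```text
time: 1.98
position: [0.5552, -0.2178, 0.2019]
tool_rot: [0.682, 0.731, -0.0, -0.0]
ft_force: [1.1, -0.2, -0.1]
grip_width: 0.0604
```

Emit:
arm_command:
  targets:
    - [0, 0, 0, 0.0, 6]

```text
time: 2.1
position: [0.5558, -0.2192, 0.2017]
tool_rot: [0.683, 0.73, -0.0, 0.001]
ft_force: [-0.3, -0.4, -0.1]
grip_width: 0.0599
```

Run:
```python
from h import *
o=robot.get_obs();print(o["position"],o["ft_force"],o["time"]);go(W(0,-.223,.18))
for n in ["side","wrist"]:
    p,d=robot.camera(n);cv2.imwrite(f"pics/{n}1.png",p[:,:,::-1]);np.save(f"{n}1.npy",d)
print(robot.camera_model("wrist"))
np.save("wm.npy",robot.camera_model("wrist"),allow_pickle=True)
```

```text
[ 0.55581093 -0.21921355  0.20169171] [-0.32563416 -0.44112392 -0.14793964] 2.1
shift cm [-0.5   0.18  2.17] spin 0.011
{'mtx': array([[378.01851822,   0.        , 320.07974925],
       [  0.        , 378.01851822, 241.63813909],
       [  0.        ,   0.        ,   1.        ]]), 'extrinsics': array([[ 0.9975187 ,  0.07037624, -0.00190266, -0.5379953 ],
       [-0.06814497,  0.95839883, -0.27717855,  0.2709654 ],
       [-0.01768327,  0.27662044,  0.96081654, -0.30184784],
       [ 0.        ,  0.        ,  0.        ,  1.        ]])}
```

View pics/side1.png

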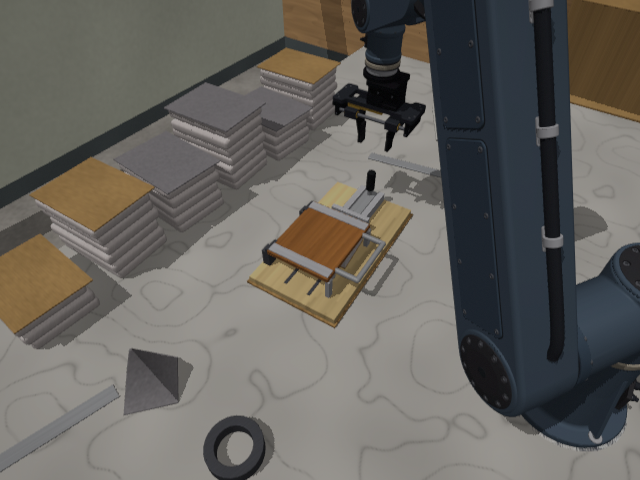

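View pics/wrist1.png

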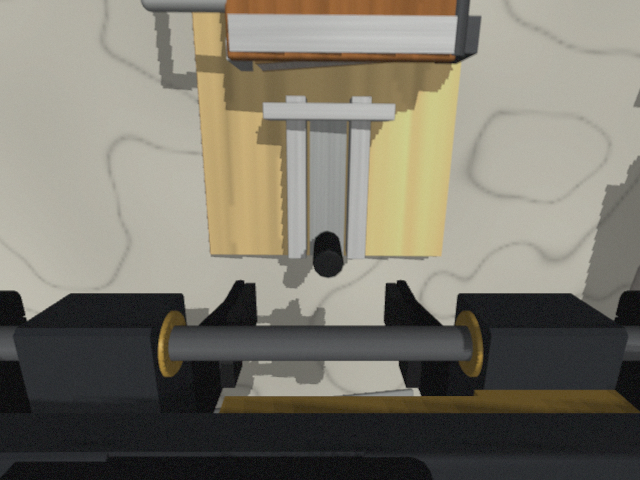

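The gripper body is long along the jaw direction, so a grip on the crossbar would put the body into the cover at 40°. I will grip one leg of the bar handle instead, with the jaws along jig y. In the wrist view the knob top is at about (328,262).

Run:
```python
from h import *
for uv,z in [((328,262),.115),((228,50),.086),((463,50),.086),((210,254),.021),((443,254),.021)]:
    p=ray("wrist",uv,z);print(uv,p,J(p))
o=robot.get_obs();print(o["position"],o["ft_force"],o["moment"],o["time"]);k=J(ray("wrist",(328,262),.115));go(W(k[0],k[1],.077))
```

```text
(328, 262) [ 0.56091489 -0.22438592  0.115     ] [ 0.00293798 -0.22339902  0.115     ]
(228, 50) [ 0.48414566 -0.08980475  0.086     ] [-0.06619217 -0.0847389   0.086     ]
(463, 50) [ 0.64070318 -0.07881647  0.086     ] [ 0.09073473 -0.08251479  0.086     ]
(210, 254) [ 0.45219235 -0.25680928  0.021     ] [-0.10742627 -0.24969731  0.021     ]
(443, 254) [ 0.67381659 -0.24103599  0.021     ] [ 0.11473307 -0.246331    0.021     ]
[ 0.55410239 -0.21496923  0.20171661] [-0.75455529  1.16658172  0.65295968] [-0.08521212  0.06958124  0.01991724] 2.2
shift cm [-1.01  0.64 12.47] spin 0.014
```

Run:
```python
from h import *
from scipy.optimize import least_squares
c=lambda u,v:(250+(u-1.4)/3.8,175+(v-1.4)/3.8)
P=[(c(47,85),(.11,.135,.021)),(c(697,45),(.11,-.255,.021)),(c(735,417),(-.11,-.255,.021)),(c(68,463),(-.11,.135,.021)),
 (c(118,100),(.085,.095,.086)),(c(133,375),(-.07,.095,.086)),(c(465,353),(-.07,-.095,.086)),(c(442,86),(.085,-.095,.086)),
 (c(188,474),(-.126,.06,.078)),(c(420,458),(-.126,-.06,.078))]
m=robot.camera_model("top")
def f(v):
    R=np.array([[np.cos(v[2]),-np.sin(v[2])],[np.sin(v[2]),np.cos(v[2])]])
    X=np.array([[*(v[:2]+R@q[1][:2]),q[1][2]] for q in P]);return (proj("top",X,m)-np.array([q[0] for q in P])).ravel()
r=least_squares(f,[.5455,0,.056],loss="soft_l1");print(r.x,np.round(r.fun.reshape(-1,2),1).tolist())
```

```text
[0.54798812 0.00143227 0.05817633] [[0.5, 0.1], [0.2, 0.2], [-0.7, -1.4], [0.1, -2.0], [-2.2, 0.0], [-2.0, 0.7], [1.4, 0.6], [1.7, -1.7], [2.0, 0.5], [-1.8, 0.9]]
```

```bash
sed -i 's/^TH=0.0559;O=np.array(\[0.5455,-0.0015\])/TH=0.059;O=np.array([0.5472,0.0])/' h.py
python3 - <<'E'
from h import *
for i in range(3):
    go([.559,-.2242,.077]); o=robot.get_obs();print(o["position"],o["q"])
    robot.camera("side")
E
```

```text
shift cm [-0.98  0.45 12.47] spin 0.011
[ 0.55410239 -0.21496923  0.20171661] [-5.58163112e-01  5.11322620e-01  1.53180374e+00  4.60637733e-04
  1.10098260e+00 -6.28693330e-01]
shift cm [-1.07  0.45 12.49] spin 0.013
[ 0.55395783 -0.21405962  0.20193185] [-5.56965630e-01  5.10475536e-01  1.53274622e+00  4.47718431e-04
  1.10091901e+00 -6.28753859e-01]
shift cm [-1.1   0.43 12.52] spin 0.013
[ 0.55408703 -0.21365857  0.20219087] [-5.56219393e-01  5.09935886e-01  1.53293417e+00  3.50227667e-04
  1.10074939e+00 -6.28762699e-01]
```

Emit:
arm_command:
  targets:
    - [-1, 0.4, 5, 0.01, 6]
    - [-1, 0.4, 9, 0.01, 6]
    - [-1, 0.4, 12.5, 0.01, 6]
    - [-1, 0.4, 12.5, 0.01, 6]
    - [-1, 0.4, 12.5, 0.01, 6]

```text
time: 2.98
position: [0.5604, -0.2245, 0.0789]
tool_rot: [0.685, 0.729, 0.0, 0.001]
ft_force: [-0.0, 0.9, -0.1]
grip_width: 0.0601
```

Run:
```python
from h import *
go([.559,-.2242,.077]);o=robot.get_obs();print(o["position"],o["ft_force"],o["moment"])
p,d=robot.camera("wrist");cv2.imwrite(f"pics/wrist2.png",p[:,:,::-1]);
```

```text
shift cm [ 0.04 -0.14  0.19] spin 0.004
[ 0.56044528 -0.22452428  0.07889263] [-0.03096789  0.86460227 -0.09654378] [-0.06883061  0.00597334  0.03424654]
```

View pics/wrist2.png

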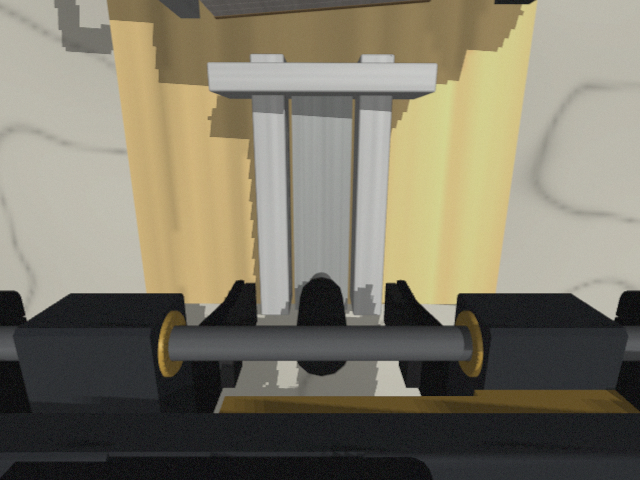

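The knob is centred between the fingers, at u≈322 against a finger centre of 320. I'll close on it.

Emit:
arm_command:
  targets:
    - [0, 0, 0.2, 0, 1.5]
    - [0, 0, 0.2, 0, 1.5]
    - [0, 0, 0.2, 0, 1.5]
    - [0, 0, 0.2, 0, 1.5]
    - [0, 0, 0.2, 0, 1.5]
  newtons: 30

```text
time: 3.65
position: [0.5609, -0.225, 0.0757]
tool_rot: [0.685, 0.728, 0.001, 0.001]
ft_force: [3.5, 1.0, -0.9]
grip_width: 0.0213
```

Run:
```python
from h import *
for i in range(3):
    o=robot.get_obs();print(o["position"],J(o["position"]),o["ft_force"],o["moment"],o["grip_width"]);robot.camera("wrist")
R=Ro.from_quat(o["tool_rot"]).as_matrix();print(R.T@np.r_[RJ@[0,1],0],"jig y in tool")
```

```text
[ 0.5608663  -0.22495738  0.07568339] [ 0.00037774 -0.2253718   0.07568339] [ 3.45482746  0.99379347 -0.89616694] [ 0.0486584  -0.457833    0.03525287] 0.02134487519972998
[ 0.56085648 -0.22493924  0.07567916] [ 0.000369   -0.22535311  0.07567916] [ 2.5451466   0.95210064 -1.24299718] [ 0.13689891 -0.46397331 -0.01468268] 0.021373803094257546
[ 0.56082732 -0.22497778  0.07566252] [ 0.00033762 -0.22538986  0.07566252] [ 4.25928265  0.94642275 -1.3091208 ] [ 0.06732722 -0.5192172  -0.00998372] 0.021547800753951133
[ 9.99997318e-01  2.22879066e-03 -6.30068276e-04] jig y in tool
```

Emit:
arm_command:
  targets:
    - [0.4, 0, 0, 0, 1.5]
    - [0.8, 0, 0, 0, 1.5]
    - [1.2, 0, 0, 0, 1.5]
    - [1.6, 0, 0, 0, 1.5]
    - [2.0, 0, 0, 0, 1.5]

```text
time: 4.42
position: [0.5597, -0.206, 0.0757]
tool_rot: [0.685, 0.729, 0.0, 0.002]
ft_force: [5.0, -3.0, -3.0]
grip_width: 0.0214
```

```bash
cat > s.py <<'E'
from h import *
o=robot.get_obs();print("jig",J(o["position"]).round(4),"Fjig",np.r_[RJ.T@o["ft_force"][:2],o["ft_force"][2]].round(2),"Mjig",(RJ.T@o["moment"][:2]).round(2),o["moment"][2].round(2),o["grip_width"].round(4),o["time"],"tau1",o["joint_torque"][0].round(2))
E
python3 s.py
python3 - <<'E'
from h import *
p,d=robot.camera("side");cv2.imwrite(f"pics/side3.png",cv2.resize(p[150:350,220:440,::-1],None,fx=3,fy=3,interpolation=cv2.INTER_CUBIC))
E
```

```text
Traceback (most recent call last):
  File "s.py", line 2, in <module>
    o=robot.get_obs();print("jig",J(o["position"]).round(4),"Fjig",np.r_[RJ.T@o["ft_force"][:2],o["ft_force"][2]].round(2),"Mjig",(RJ.T@o["moment"][:2]).round(2),o["moment"][2].round(2),o["grip_width"].round(4),o["time"],"tau1",o["joint_torque"][0].round(2))
                                                                                                                                                                                          ^^^^^^^^^^^^^^^^^^^^^
AttributeError: 'float' object has no attribute 'round'
```

View pics/side3.png

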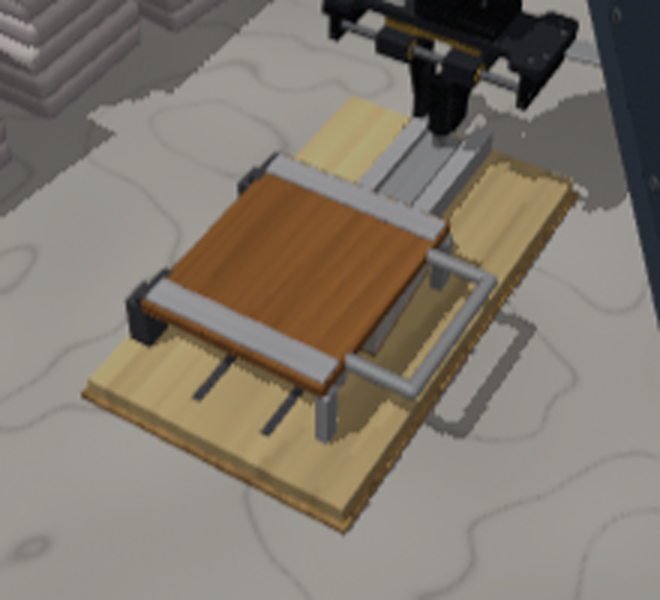

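The pusher moves with about 3 N, which is its own friction. The pad shows grey under the cover's front edge at about (390,320) in the crop. I'll keep pushing.

Emit:
arm_command:
  targets:
    - [0.3, 0, 0, 0, 1.5]
    - [0.6, 0, 0, 0, 1.5]
    - [0.9, 0, 0, 0, 1.5]
    - [1.2, 0, 0, 0, 1.5]

```text
time: 4.97
position: [0.559, -0.1945, 0.0757]
tool_rot: [0.685, 0.729, -0.0, 0.002]
ft_force: [4.8, -4.4, -3.7]
grip_width: 0.0213
```

```bash
sed -i 's/o\["grip_width"\].round(4)/round(float(o["grip_width"]),4)/; s/o\["moment"\]\[2\].round(2)/round(float(o["moment"][2]),2)/; s/o\["joint_torque"\]\[0\].round(2)/round(float(o["joint_torque"][0]),2)/' s.py
python3 s.py
```

```text
jig [ 0.0003 -0.1949  0.0757] Fjig [ 4.53 -4.65 -3.72] Mjig [-0.69 -0.51] 0.05 0.0213 4.975 tau1 1.18
```

Emit:
arm_command:
  targets:
    - [0.3, 0, 0, 0, 1.5]
    - [0.6, 0, 0, 0, 1.5]
    - [0.9, 0, 0, 0, 1.5]

```text
time: 5.35
position: [0.5585, -0.1857, 0.0757]
tool_rot: [0.685, 0.729, -0.0, 0.002]
ft_force: [5.4, -3.9, -4.0]
grip_width: 0.0211
```

```bash
python3 s.py
```

```text
jig [ 0.0003 -0.186   0.0757] Fjig [ 5.2  -4.2  -3.96] Mjig [-0.71 -0.46] 0.12 0.0211 5.35 tau1 1.32
```

Emit:
arm_command:
  targets:
    - [0.3, 0, 0, 0, 1.5]
    - [0.6, 0, 0, 0, 1.5]
    - [0.9, 0, 0, 0, 1.5]

```text
time: 5.72
position: [0.558, -0.1768, 0.0757]
tool_rot: [0.685, 0.729, -0.0, 0.002]
ft_force: [4.6, -3.6, -3.9]
grip_width: 0.0213
```

Emit:
arm_command:
  targets:
    - [0.3, 0, 0, 0, 1.5]
    - [0.6, 0, 0, 0, 1.5]

```text
time: 5.98
position: [0.5576, -0.1708, 0.0757]
tool_rot: [0.685, 0.729, -0.0, 0.002]
ft_force: [4.1, -4.3, -4.5]
grip_width: 0.0213
```

```bash
python3 s.py
```

```text
jig [ 0.0003 -0.1711  0.0757] Fjig [ 3.84 -4.56 -4.52] Mjig [-0.68 -0.44] 0.07 0.0213 5.975 tau1 1.37
```

Emit:
arm_command:
  targets:
    - [0.3, 0, 0, 0, 1.5]
    - [0.6, 0, 0, 0, 1.5]

```text
time: 6.22
position: [0.5576, -0.1691, 0.0758]
tool_rot: [0.684, 0.73, -0.003, 0.005]
ft_force: [1.1, -21.2, -8.1]
grip_width: 0.0211
```

Emit:
arm_command:
  targets:
    - [0.3, 0, 0, 0, 1.5]
    - [0.6, 0, 0, 0, 1.5]

```text
time: 6.48
position: [0.5577, -0.1687, 0.0758]
tool_rot: [0.683, 0.731, -0.005, 0.009]
ft_force: [-2.6, -35.5, -11.1]
grip_width: 0.0215
```

```bash
python3 s.py;python3 - <<'E'
from h import *
p,d=robot.camera("side");cv2.imwrite(f"pics/side4.png",cv2.resize(p[220:320,290:400,::-1],None,fx=6,fy=6,interpolation=cv2.INTER_CUBIC))
E
```

```text
jig [ 0.0005 -0.169   0.0758] Fjig [ -4.7  -35.25 -11.09] Mjig [-5.85  0.98] -0.01 0.0215 6.475 tau1 19.01
```

View pics/side4.png

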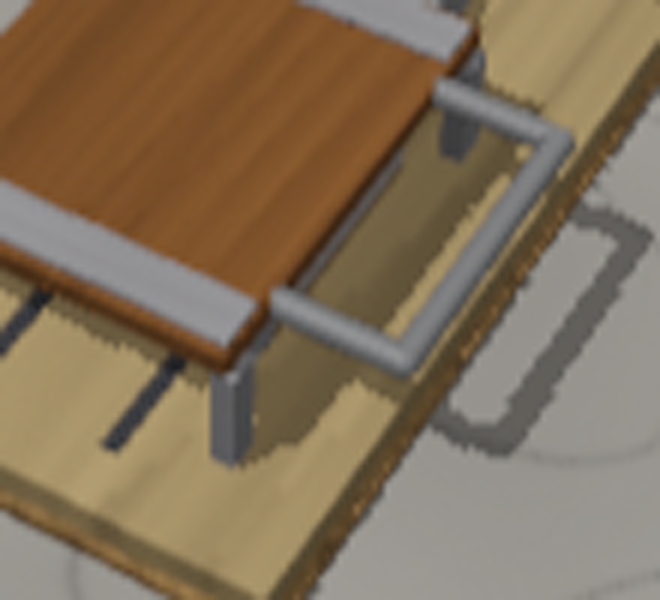

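The force jumped from about 4.5 N to 35 N within 2 mm, so the pad is seated. My second step was one too many, so I'm easing the load off now.

Emit:
arm_command:
  targets:
    - [-0.6, 0, 0, 0, 1.5]
    - [-0.85, 0, 0, 0, 1.5]

```text
time: 6.78
position: [0.5575, -0.1689, 0.0757]
tool_rot: [0.685, 0.729, -0.0, 0.003]
ft_force: [5.0, -3.1, -3.4]
grip_width: 0.0213
```

```bash
python3 s.py
```

```text
jig [ 0.0003 -0.1692  0.0757] Fjig [ 4.79 -3.38 -3.43] Mjig [-0.73 -0.61] 0.17 0.0213 6.775 tau1 0.43
```

Emit:
arm_command:
  targets:
    - [0, 0, 0, 0, 5.5]
    - [0, 0, 0, 0, 5.5]
    - [0, 0, 0, 0, 5.5]

```text
time: 7.15
position: [0.5549, -0.1646, 0.0754]
tool_rot: [0.685, 0.729, -0.0, -0.001]
ft_force: [-0.4, 0.6, 0.2]
grip_width: 0.0434
```

Emit:
arm_command:
  targets:
    - [0, 0, -4, 0, 5.5]
    - [0, 0, -8, 0, 5.5]
    - [0, 0, -11, 0, 5.5]

```text
time: 7.52
position: [0.5557, -0.165, 0.1871]
tool_rot: [0.685, 0.729, -0.0, 0.0]
ft_force: [-0.3, 1.1, -1.3]
grip_width: 0.0546
```

```bash
python3 s.py
python3 - <<'E'
from h import *
o=robot.get_obs();print(o["position"])
# camera pose in wrist; target above +y leg: jaws along jig y
go(W(-.094,.057,.19),TH+np.pi/2); go(W(-.094,.057,.19),TH-np.pi/2); print(o["q"])
p,d=robot.camera("top");cv2.imwrite(f"pics/top4.png",cv2.resize(p[175:310,250:460,::-1],None,fx=3.8,fy=3.8,interpolation=cv2.INTER_CUBIC))
E
```

```text
jig [-0.0012 -0.1652  0.1871] Fjig [-0.23  1.12 -1.26] Mjig [-0.08 -0.01] -0.02 0.0546 7.525 tau1 0.13
[ 0.5557404  -0.16498438  0.18709531]
shift cm [22.25 -9.21 -0.29] spin -1.568
shift cm [22.25 -9.21 -0.29] spin 1.574
[-4.81193577e-01  5.09871005e-01  1.58519766e+00 -1.20068822e-04
  1.04640095e+00 -5.43206479e-01]
```

View pics/top4.png

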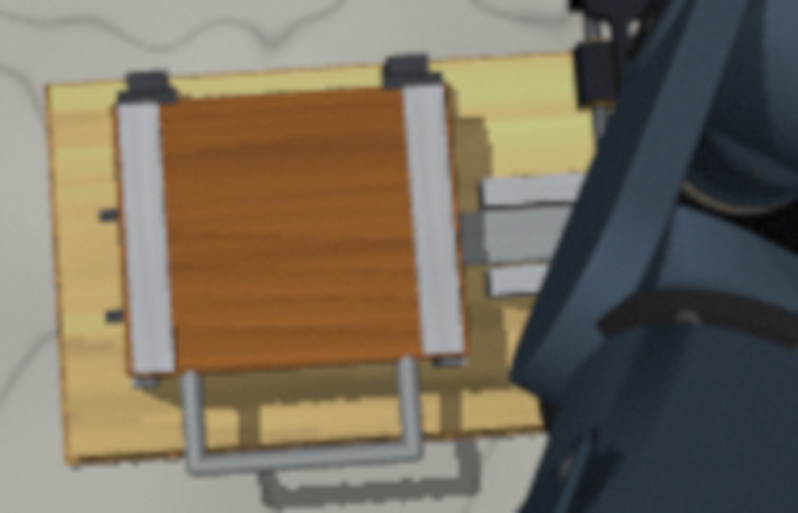

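Emit:
arm_command:
  targets:
    - [22, -9.2, 0, -1.57, 5]
    - [22, -9.2, 0, -1.57, 5]
    - [22, -9.2, 0, -1.57, 5]
    - [22, -9.2, 0, -1.57, 5]
    - [22, -9.2, 0, -1.57, 5]

```text
time: 8.2
position: [0.4464, 0.0519, 0.185]
tool_rot: [0.277, 0.961, -0.0, -0.002]
ft_force: [1.1, -0.3, -0.7]
grip_width: 0.0499
```

Run:
```python
from h import *
o=robot.get_obs();print(o["position"])
go(W(-.094,.057,.19),TH+np.pi/2)
```

```text
[0.44637691 0.05187942 0.18497808]
shift cm [-0.33  0.15 -0.5 ] spin -0.619
```

Emit:
arm_command:
  targets:
    - [0, 0, 0, -0.62, 4]
    - [0, 0, 0, -0.62, 4]
    - [0, 0, 0, -0.62, 4]
    - [0, 0, 0, -0.62, 4]
    - [0, 0, 0, -0.62, 4]

```text
time: 8.82
position: [0.4498, 0.0488, 0.1852]
tool_rot: [-0.024, 1.0, 0.0, -0.001]
ft_force: [-0.5, -0.5, 0.4]
grip_width: 0.04
```

Run:
```python
from h import *
o=robot.get_obs();print(o["position"],J(o["position"]),o["q"])
go(W(-.094,.057,.19),TH+np.pi/2)
m=robot.camera_model("wrist")
p,d=robot.camera("wrist");cv2.imwrite(f"pics/wrist5.png",p[:,:,::-1]);np.save("d5.npy",d)
np.savez("m5.npz",**m)
```

```text
[0.44983403 0.04876698 0.18518947] [-0.09432097  0.05442339  0.18518947] [-1.39839155e-01  3.56952457e-01  1.89155229e+00 -3.97311202e-05
  8.94432282e-01 -1.75850787e+00]
shift cm [-0.03  0.26 -0.48] spin -0.011
```

View pics/wrist5.png

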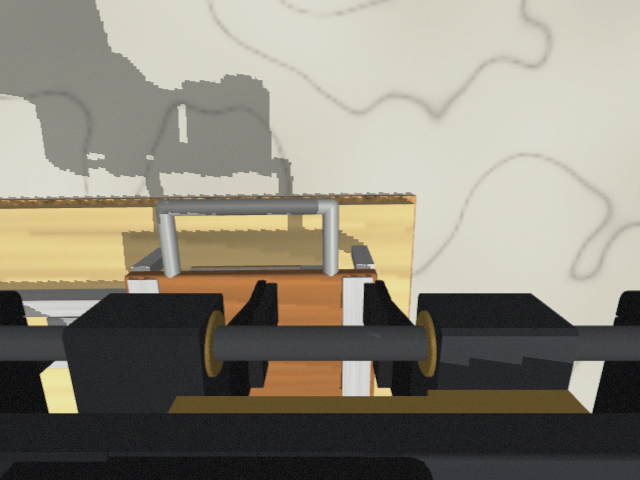

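The wrist view shows the +y leg from about (331,210) to (331,270). The -y leg is at (169,275) and the crossbar is along v≈207.

Run:
```python
from h import *
for uv in [(331,268),(331,240),(331,207),(169,272),(165,207),(250,207),(250,271),(320,271)]:
    z=.078 if uv[1]<269 or uv[0]<200 else .084
    p=ray("wrist",uv,z);print(uv,p.round(4),J(p).round(4))
a=ray("wrist",(331,262),.078);b=ray("wrist",(331,207),.078);print("leg yaw",np.degrees(np.arctan2(*(a-b)[[1,0]])),"bar yaw",np.degrees(np.arctan2(*(ray("wrist",(325,207),.078)-ray("wrist",(170,208),.078))[[1,0]]))-90)
```

```text
(331, 268) [0.4727 0.0587 0.078 ] [-0.0709  0.063   0.078 ]
(331, 240) [0.4507 0.0574 0.078 ] [-0.0929  0.063   0.078 ]
(331, 207) [0.4259 0.0561 0.078 ] [-0.1178  0.0631  0.078 ]
(169, 272) [ 0.4818 -0.0641  0.078 ] [-0.0691 -0.0602  0.078 ]
(165, 207) [ 0.4317 -0.0639  0.078 ] [-0.1191 -0.0569  0.078 ]
(250, 207) [ 0.4287 -0.0025  0.078 ] [-0.1184  0.0045  0.078 ]
(250, 271) [ 0.4758 -0.0016  0.084 ] [-0.0714  0.0027  0.084 ]
(320, 271) [0.4733 0.0504 0.084 ] [-0.0708  0.0546  0.084 ]
leg yaw 3.188187165498497 bar yaw 3.107654472345615
```

Run:
```python
from h import *
go(W(-.0925,.0628,.066),.056+np.pi/2);print(W(-.0925,.0628,.066))
print(ray("wrist",(363,246),.021),J(ray("wrist",(363,246),.021)))
```

```text
shift cm [-0.17  0.84 11.93] spin -0.008
[0.4511579  0.05723639 0.066     ]
[0.47102655 0.08905391 0.021     ] [-0.07078977  0.09339058  0.021     ]
```

Emit:
arm_command:
  targets:
    - [-0.15, 0.85, 3, -0.008, 3.2]
    - [-0.15, 0.85, 6, -0.008, 3.2]
    - [-0.15, 0.85, 8, -0.008, 3.2]
    - [-0.15, 0.85, 8, -0.008, 3.2]
    - [-0.15, 0.85, 8, -0.008, 3.2]

```text
time: 9.5
position: [0.4521, 0.057, 0.106]
tool_rot: [-0.028, 1.0, -0.0, 0.0]
ft_force: [0.1, 0.2, 0.3]
grip_width: 0.032
```

Run:
```python
from h import *
go(W(-.0925,.0628,.066),.056+np.pi/2);
p,d=robot.camera("wrist");cv2.imwrite(f"pics/wrist6.png",p[:,:,::-1])
for uv in [(331,240)]: pass
```

```text
shift cm [0.09 0.03 4.  ] spin -0.0
```

View pics/wrist6.png

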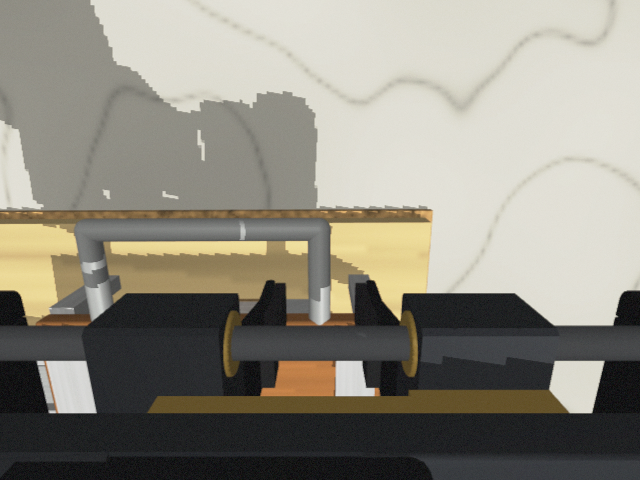

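Run:
```python
from h import *
o=robot.get_obs();print("tcp",J(o["position"]))
for uv,z in [((210,231),.078),((319,235),.078),((319,300),.078),((260,315),.084),((300,316),.084)]: print(uv,J(ray("wrist",uv,z)).round(4))
go(W(-.0925,.0628,.066),.056+np.pi/2)
```

```text
tcp [-0.0913699   0.06247242  0.10626775]
(210, 231) [-0.1176  0.0059  0.078 ]
(319, 235) [-0.1153  0.0626  0.078 ]
(319, 300) [-0.0783  0.0624  0.078 ]
(260, 315) [-0.0724  0.0307  0.084 ]
(300, 316) [-0.0718  0.0522  0.084 ]
shift cm [0.12 0.03 4.03] spin -0.0
```

Emit:
arm_command:
  targets:
    - [0.1, 0, 2, 0, 3.2]
    - [0.1, 0, 4, 0, 3.2]
    - [0.1, 0, 4, 0, 3.2]
    - [0.1, 0, 4, 0, 3.2]

```text
time: 10.05
position: [0.4514, 0.0569, 0.0664]
tool_rot: [-0.028, 1.0, -0.0, 0.001]
ft_force: [0.4, 0.1, 0.2]
grip_width: 0.0325
```

Emit:
arm_command:
  targets:
    - [0, 0, 0, 0, 0.6]
    - [0, 0, 0, 0, 0.6]
    - [0, 0, 0, 0, 0.6]
    - [0, 0, 0, 0, 0.6]
  newtons: 25

```text
time: 10.55
position: [0.451, 0.0564, 0.0659]
tool_rot: [-0.028, 1.0, -0.0, 0.0]
ft_force: [-0.4, -3.9, 3.7]
grip_width: 0.0115
```

```bash
sed -i 's/^o=robot.get_obs();p/o=robot.get_obs();p/' s.py; python3 s.py
python3 - <<'E'
from h import *
p,d=robot.camera("wrist");cv2.imwrite(f"pics/wrist7.png",p[:,:,::-1])
E
```

```text
jig [-0.0927  0.062   0.0659] Fjig [-0.66 -3.84  3.7 ] Mjig [-0.73  0.17] -0.01 0.0115 10.55 tau1 1.92
```

View pics/wrist7.png

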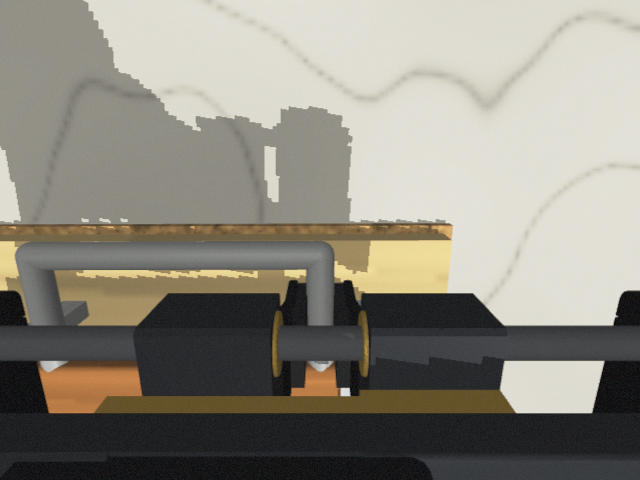

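Emit:
arm_command:
  targets:
    - [-0.02, 0, -0.78, 0, 0.6]
    - [-0.07, 0, -1.55, 0, 0.6]
    - [-0.15, 0, -2.32, 0, 0.6]
    - [-0.27, 0, -3.09, 0, 0.6]
    - [-0.42, 0, -3.85, 0, 0.6]

```text
time: 11.22
position: [0.4552, 0.0566, 0.1041]
tool_rot: [-0.028, 1.0, -0.0, 0.0]
ft_force: [2.3, -4.7, -4.3]
grip_width: 0.0116
```

```bash
python3 s.py
python3 - <<'E'
from h import *
p,d=robot.camera("side");cv2.imwrite(f"pics/side8.png",cv2.resize(p[150:350,220:440,::-1],None,fx=3,fy=3,interpolation=cv2.INTER_CUBIC))
E
```

```text
jig [-0.0885  0.062   0.1041] Fjig [ 1.97 -4.84 -4.32] Mjig [-0.8  0. ] 0.01 0.0116 11.225 tau1 2.23
```

View pics/side8.png

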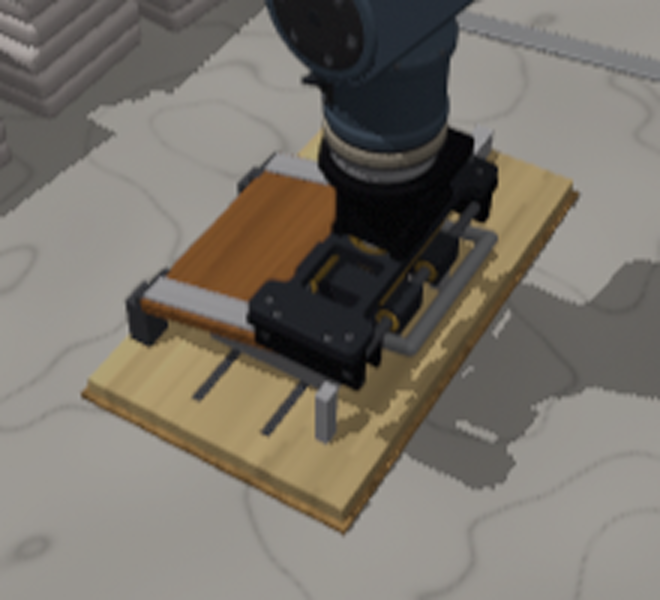

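The cover is rising with the leg, and the posts are left standing. I'll carry on along the arc.

Emit:
arm_command:
  targets:
    - [-0.19, 0, -0.76, 0, 0.6]
    - [-0.4, 0, -1.5, 0, 0.6]
    - [-0.65, 0, -2.24, 0, 0.6]
    - [-0.93, 0, -2.96, 0, 0.6]
    - [-1.25, 0, -3.67, 0, 0.6]

```text
time: 11.9
position: [0.4673, 0.0574, 0.1405]
tool_rot: [-0.028, 1.0, -0.0, -0.0]
ft_force: [1.1, -3.5, -4.3]
grip_width: 0.0109
```

```bash
python3 s.py
python3 - <<'E'
from h import *
p,d=robot.camera("side");cv2.imwrite(f"pics/side9.png",cv2.resize(p[130:330,220:440,::-1],None,fx=3,fy=3,interpolation=cv2.INTER_CUBIC))
E
```

```text
jig [-0.0764  0.062   0.1405] Fjig [ 0.87 -3.54 -4.26] Mjig [-0.77 -0.01] 0.03 0.0109 11.9 tau1 2.29
```

View pics/side9.png

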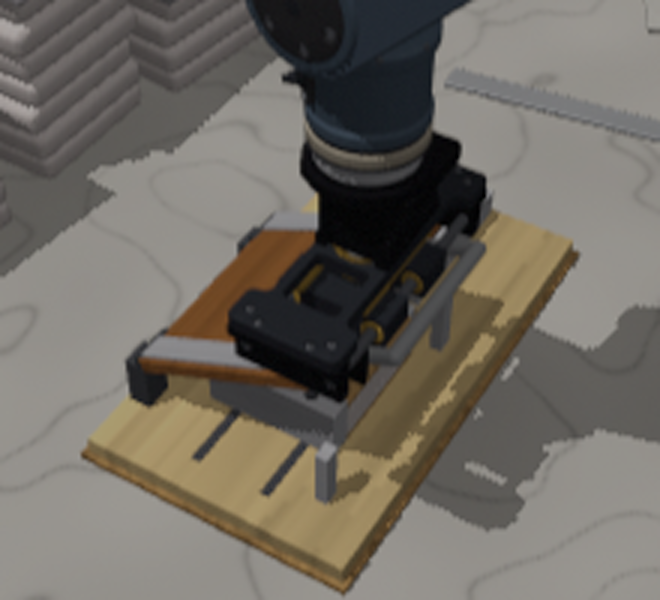

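Emit:
arm_command:
  targets:
    - [-0.34, 0, -0.7, 0, 0.6]
    - [-0.71, 0, -1.38, 0, 0.6]
    - [-1.12, 0, -2.04, 0, 0.6]
    - [-1.55, 0, -2.69, 0, 0.6]

```text
time: 12.45
position: [0.4823, 0.0583, 0.1671]
tool_rot: [-0.028, 1.0, -0.0, -0.001]
ft_force: [1.0, -5.8, -4.8]
grip_width: 0.0116
```

```bash
python3 s.py
python3 - <<'E'
from h import *
p,d=robot.camera("side");cv2.imwrite(f"pics/side10.png",cv2.resize(p[130:330,220:440,::-1],None,fx=3,fy=3,interpolation=cv2.INTER_CUBIC))
E
```

```text
jig [-0.0614  0.062   0.1671] Fjig [ 0.65 -5.8  -4.77] Mjig [-0.76  0.02] 0.05 0.0116 12.45 tau1 2.37
```

View pics/side10.png

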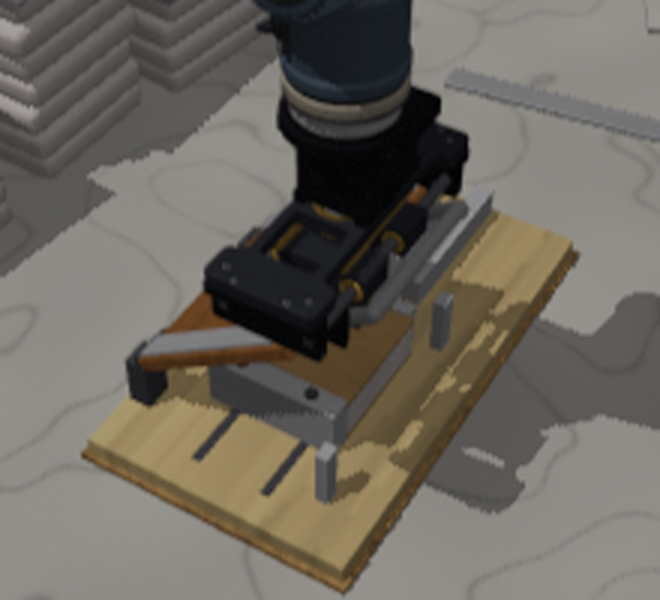

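Emit:
arm_command:
  targets:
    - [-0.46, 0, -0.63, 0, 0.6]
    - [-0.98, 0, -1.27, 0, 0.6]
    - [-0.98, 0, -1.27, 0, 0.6]

```text
time: 12.88
position: [0.4919, 0.0588, 0.1798]
tool_rot: [-0.028, 1.0, -0.001, -0.001]
ft_force: [0.4, -6.2, -4.0]
grip_width: 0.0111
```

```bash
python3 s.py
python3 - <<'E'
from h import *
for n in ["side","wrist","top"]:
    p,d=robot.camera(n);cv2.imwrite(f"pics/{n}11.png",p[:,:,::-1]);np.save(n+"d11.npy",d)
p=cv2.imread("pics/side11.png");cv2.imwrite(f"pics/side11c.png",cv2.resize(p[130:330,220:440],None,fx=3,fy=3,interpolation=cv2.INTER_CUBIC))
E
python3 s.py
```

```text
jig [-0.0518  0.062   0.1798] Fjig [ 0.   -6.26 -4.03] Mjig [-0.9   0.21] 0.06 0.0111 12.875 tau1 2.73
jig [-0.052   0.062   0.1795] Fjig [ 0.08 -5.08 -3.39] Mjig [-0.9   0.19] -0.0 0.0116 13.025 tau1 2.68
```

View pics/side11c.png

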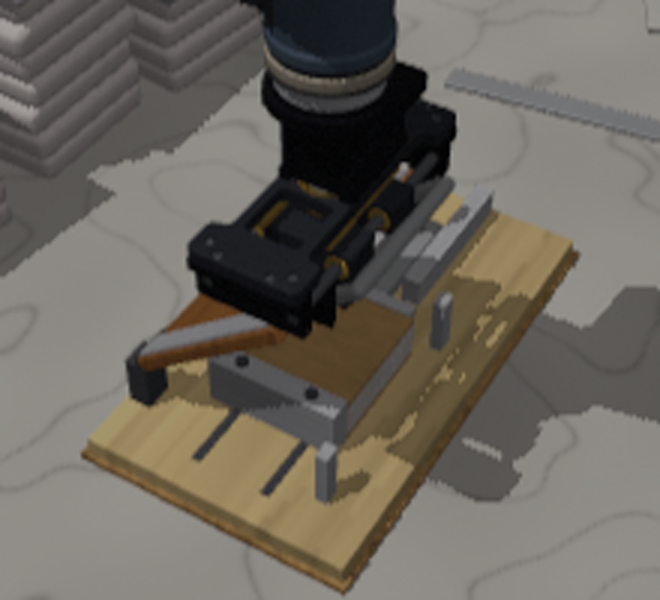

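View pics/wrist11.png

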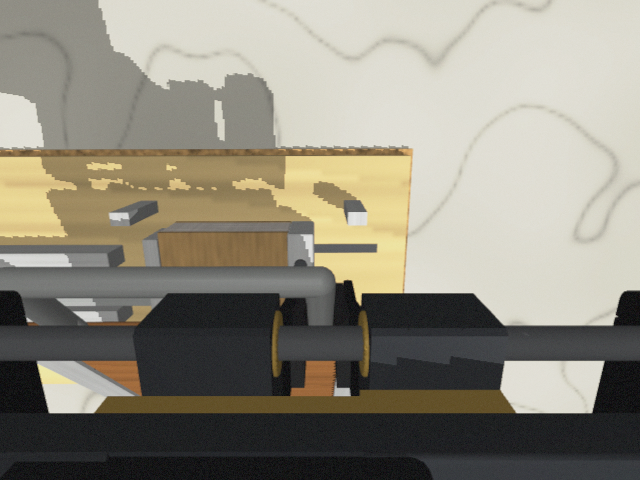

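View pics/top11.png

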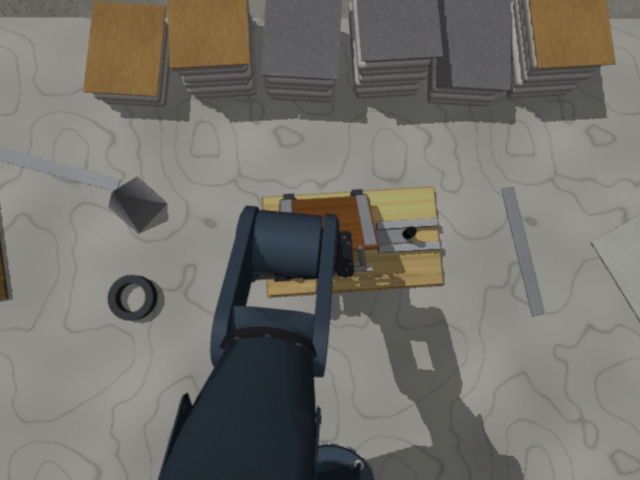

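The pad's brown top sits flush between the pusher plate at u≈150 and the fence at u≈288–313, with parallel edges. The bystanders are unmoved. Now I'll measure the cover angle independently.

Run:
```python
from h import *
from scipy.optimize import brentq
# bar ray, hinge at jig x .0865
m=robot.camera_model("wrist")
for u,v in [(200,281),(120,282)]:
    p1=J(ray("wrist",(u,v),.3));p0=J(ray("wrist",(u,v),.1));d=p0-p1
    for hx in (.0845,.0865):
        f=lambda t:np.hypot((p1+t*d)[0]-hx,(p1+t*d)[2]-.078)-.205
        ts=np.linspace(-1,2,301);
        print(u,hx,[round(np.degrees(np.arctan2((p1+t*d)[2]-.078,hx-(p1+t*d)[0])),2) for t in [brentq(f,a,b) for a,b in zip(ts,ts[1:]) if f(a)*f(b)<0]])
def cloud(n,dn):
    m=robot.camera_model(n);K=m["mtx"];E=np.array(m["extrinsics"]);d=np.load(dn)
    v,u=np.mgrid[:480,:640];X=np.stack([(u-K[0][2])/K[0][0]*d,-(v-K[1][2])/K[1][1]*d,-d],-1)
    return (X-E[:3,3])@E[:3,:3],d>0
for n in ["top","side","wrist"]:
    X,ok=cloud(n,n+"d11.npy");im=cv2.imread(f"pics/{n}11.png").astype(int)
    b,g,r=im[...,0],im[...,1],im[...,2]
    mask=ok&(r>90)&(b<65)&(r-b>60)
    P=X[mask];Q=np.c_[(P[:,:2]-O)@RJ,P[:,2]]
    s=(Q[:,0]>-.09)&(Q[:,0]<.085)&(abs(Q[:,1])<.1)&(Q[:,2]>.085)&(Q[:,2]<.26);Q=Q[s]
    if len(Q)<30: print(n,len(Q));continue
    # robust plane
    A=np.c_[Q[:,0],Q[:,1],np.ones(len(Q))];w=np.ones(len(Q),bool)
    for _ in range(5):
        c=np.linalg.lstsq(A[w],Q[w,2],rcond=None)[0];e=Q[:,2]-A@c;w=abs(e)<max(2*np.median(abs(e)),.002)
    print(n,w.sum(),len(Q),c,"angle",np.degrees(np.arctan(-c[0])),Q[w].min(0),Q[w].max(0),e[w].std())
```

```text
200 0.0845 [np.float64(39.58)]
200 0.0865 [np.float64(38.99)]
120 0.0845 [np.float64(39.68)]
120 0.0865 [np.float64(39.1)]
top 1002 1180 [-0.81632597  0.0011392   0.15408124] angle 39.22565480124093 [-0.03177183 -0.09182118  0.08501519] [0.08491281 0.06618782 0.17995533] 0.000971591191659649
side 109 109 [-0.80511502 -0.00685831  0.15705473] angle 38.838063716693654 [-0.03193371  0.02753474  0.08748188] [0.08415053 0.09744515 0.18018842] 0.000746569619464079
wrist 1895 2023 [-0.81896205 -0.00106205  0.15585292] angle 39.316174808781334 [-0.00946783 -0.06596024  0.11068351] [0.0542106  0.07129073 0.16421206] 0.00023846767095223224
```

Emit:
arm_command:
  targets:
    - [-0.15, 0, -0.2, 0, 0.6]
    - [-0.15, 0, -0.2, 0, 0.6]
    - [-0.15, 0, -0.2, 0, 0.6]
    - [-0.15, 0, -0.2, 0, 0.6]
    - [-0.15, 0, -0.2, 0, 0.6]

```text
time: 13.65
position: [0.4931, 0.0589, 0.1814]
tool_rot: [-0.028, 1.0, -0.0, -0.001]
ft_force: [0.6, -5.4, -4.8]
grip_width: 0.0111
```

```bash
cat > ang.py <<'E'
from h import *
for n in ["top","wrist","side"]:
    m=robot.camera_model(n);im,d=robot.camera(n);im=im.astype(int);K=m["mtx"];E=np.array(m["extrinsics"])
    v,u=np.mgrid[:480,:640];X=np.stack([(u-K[0][2])/K[0][0]*d,-(v-K[1][2])/K[1][1]*d,-d],-1);X=(X-E[:3,3])@E[:3,:3]
    P=X[(d>0)&(im[...,0]>90)&(im[...,2]<65)&(im[...,0]-im[...,2]>60)];Q=np.c_[(P[:,:2]-O)@RJ,P[:,2]]
    Q=Q[(Q[:,0]>-.09)&(Q[:,0]<.085)&(abs(Q[:,1])<.1)&(Q[:,2]>.085)&(Q[:,2]<.26)]
    A=np.c_[Q[:,0],Q[:,1],np.ones(len(Q))];w=np.ones(len(Q),bool)
    for _ in range(5):
        c=np.linalg.lstsq(A[w],Q[w,2],rcond=None)[0];e=Q[:,2]-A@c;w=abs(e)<max(2*np.median(abs(e)),.002)
    print(n,w.sum(),"angle",np.degrees(np.arctan(-c[0])))
    cv2.imwrite(f"pics/{n}12.png",im[:,:,::-1])
E
python3 s.py; python3 ang.py; python3 s.py
```

```text
jig [-0.0505  0.062   0.1814] Fjig [ 0.26 -5.44 -4.76] Mjig [-0.86  0.13] 0.05 0.0111 13.65 tau1 2.68
top 914 angle 39.98884347016471
wrist 1802 angle 39.999995287286715
side 114 angle 39.74871913237384
jig [-0.0505  0.062   0.1814] Fjig [ 1.43 -5.3  -3.82] Mjig [-0.85  0.16] -0.04 0.0111 13.8 tau1 2.68[ WARN:0@1.936] global loadsave.cpp:1063 imwrite_ Unsupported depth image for selected encoder is fallbacked to CV_8U.
```

Run:
```python
from h import *
k=J(ray("top",(410,231),.115));print("knob now",k)
i=cv2.imread("pics/wrist12.png");cv2.imwrite("pics/w12c.png",cv2.resize(i[190:310,60:400],None,fx=2.3,fy=2.3,interpolation=cv2.INTER_CUBIC))
for uv,z in [((160,234),.061),((288,234),.061),((313,234),.066)]: print(uv,J(ray("wrist",uv,z)))
```

```text
knob now [ 0.00033561 -0.17086221  0.115     ]
(160, 234) [-0.05085473 -0.06149239  0.061     ]
(288, 234) [-0.05067545  0.03762558  0.061     ]
(313, 234) [-0.05196857  0.05708003  0.066     ]
```

View pics/w12c.png

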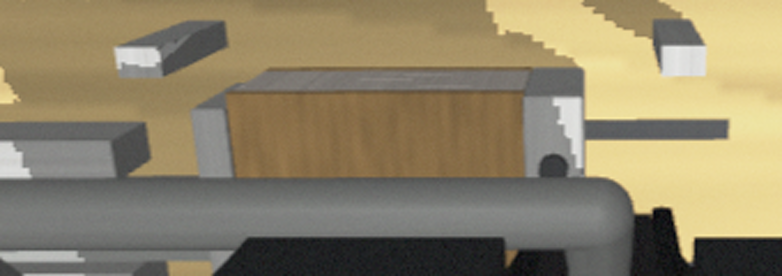

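The pad lies flush between the pusher plate and the fence with no gap, and its edges are parallel. Measured across the top it is 99 mm, against the nominal 100 mm. The cover is at 40°, so I'm handing in.

Run:
```python
from h import *
print(robot.hand_in())
```

```text
the job is handed in; nothing more can be done
None
```

The pad is clamped against the fence and the arm is holding the cover about 40° open. I handed in at about 14 s of the allowed 51 s.

- **Pad:** I gripped the pusher's knob and pushed at about 4.5 N until the force rose steeply at the fence. I eased off to about 3 N before letting go. The wrist camera then showed the pad flush and square between pusher plate and fence, and the knob was still where I left it, to within 2 mm.
- **Cover:** I lifted it along its arc. The depth measurements of its angle read 40.0° (top), 40.0° (wrist) and 39.7° (side). The wrist force while holding is about 7 N.
- **Other things on the table:** the ring weight, pyramid and straightedge looked unmoved in the last top view I checked.

**What went less than perfectly:**
- **Push force:** I sent one push step too many at the stop, so the pushing force peaked briefly at about 35 N. That is firmer than I intended, though the pusher moved less than 1 mm during that step.
- **Grip on the bar:** I held the bar handle by its +y leg, next to the corner, rather than at the middle of the crossbar. The tool can only point straight down, so at 40° the gripper's body would have hit the cover with a crossbar grip.

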